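# Load the curing unit under its spring shield

### The arm

A 6-joint arm with a two-finger parallel gripper is mounted at the origin on the work surface. World frame = base frame: x ahead of the robot, y to its left, z up, the work surface at z = 0. Lengths are in mm, angles in rad, forces in N, time in s.
With the tool pointing down it reaches from about 350 to 925 mm from the base axis. Payload 6.4 kg.
Tool frame: the origin (TCP) lies where the fingers leave the gripper's body, on its centre line; the fingertips stand 97 mm ahead of it and the grasp point (between the pads) lies 78 mm ahead of it; z points along the fingers, y is the line along which they close (so a half turn about z gives the same grasp; the last joint's range is limited). The gripper opens to 94 mm and grips with 3 to 60 N. Pads are 16 mm wide; open, the fingers measure 119 mm over their backs; the gripper's body (75 mm by 177 mm) begins 78 mm behind the grasp point.
Start: joints at [1.134, 0.245, 1.558, -0, 1.339, -0.174], TCP at [168.857, 627.696, 302.655] pointing down, gripper open.
Joint ranges: [-3.13, 3.13], [-1.02, 2.26], [0.13, 2.54], [-0.95, 4.09], [0.21, 2.88], [-2.74, 2.74]. Speed limits (rad/s): [2.57, 2.57, 3.14, 3.14, 3.14, 3.14].

### API

Orientations are given as a unit quaternion [w, x, y, z].
In Python, from workcell import arm gives the robot as it stands. The module is installed in compiled form; this text tells all that it offers.
- The arm moves only by the tool play_rows, never from a script. Its argument "steps" is a list that holds one entry, the list of rows, each a list of 6 numbers: the shift along the tool's x, y, z normalised to -1 to 1, where 1 is 0.02 m, then the turn, a rotation vector about the tool's x, y, z normalised to -1 to 1, where 1 is 0.08 rad. In form: [[[dx, dy, dz, rx, ry, rz], ...]]. A call has 1 to 8 rows; each row shifts and turns the commanded pose from where the row before left it, along the tool's axes as they then stand; what a row does not reach is not made up. A row lasts 1/12 s, in which the tool goes at most 41.7 mm and 7.16 degrees, less where a joint would pass 70% of its speed; a pose out of reach is approached as far as the arm can. A call with a number of a shift or a turn outside -1 to 1 is refused whole. A call with a gripper value outside its range is refused whole. "hand" is the opening in per cent of the stroke, from 0 (shut) to 100 (fully open), set as the call begins (left out, the last holds). The fingers move at their own pace and stop on an object; the grip force is fixed at half the most. Time passes only in rows, so rows that do not move let the fingers close. It gives the time, the measured TCP pose, the force, the opening and the grip force at its end, in the units of the state.
- arm.sense(): the state, without advancing time (a new reading comes with each control period).
- arm.camera(name): name is "side" or "top"; returns the picture (420x560x3 uint8, blue, green, red); there is no depth.
- arm.camera_params(name): a dict with "intrinsics" (3x3 intrinsics, pixels), "k1" (the pictures are not rectified: a ray, as slopes to the right and down, at radius r is drawn at 1 + k1 r^2 times it, then the intrinsics apply), "pose" (4x4, takes a point from camera to world coordinates). Camera axes: x right, y down, z forward; pixel columns grow to the right and rows downward; lengths in mm; the calibration is good to about 2 mm. A picture is of the moment at which its call begins. camera_params takes no time and is no camera call.
- arm.close_job(): hands the job in; it is judged then, once.
The state is a dict: "clock": time; "joint_pos": joint angles; "joint_velocities": joint speeds; "joint_torque": joint torques, N m; "ee_pos": TCP position; "ee_rot": TCP orientation; "force": force on the tool from outside, world axes, zero at the start; "moment": the same for the moment, N m; "gripper_width": finger opening in mm; "grip_force": force on a finger pad.
Only numpy, scipy, OpenCV 4.12 (cv2) and the standard library are available. Lean on these libraries where they do the work, as an engineer would, in place of code of your own. Each camera call takes 0.05 s, during which the arm holds its last target. There are 200 camera calls.

### The job

Load the ring carrier into the UV curing unit: with one fingertip press the red bar down to hold the orange spring shield open, and meanwhile with the other fingertip push the yellow carrier along its lane, under the raised shield, until it is fully home against the white housing. Then draw the finger back out and let the shield close completely behind the carrier. Do not grip, lift or tip the carrier, do not let the shield or its lip touch it, and leave everything else on the bench where it is.

Things in the scene. Friction and masses are not known exactly. Their poses are not given: they have to be found in the camera images.
- unit: UV curing unit, fixed. Origin: table height, lane centre line, below the front lip of the closed shield. x: along the lane, inward (push direction); y: left; z up. Grey base plate 6 mm thick (x -150 to +62, y -38 to +92 mm); its top is the lane floor. Two aluminium rails, inner faces at y = +/-16, tops at z = 14 mm, guide the carrier. White housing from x = +58 on (the stop), y -65 to +105, 60 mm tall.
- carrier: yellow ring carrier, loose in the lane, about 120 g: 50 mm long (its x, along the lane), 28 wide, body 18 tall, with a full-width push plate 26 mm tall at its rear (-x) end and a brass ring standing in its top. Origin: centre of its underside. Starts with its front face 10 to 50 mm short of the lip.
- home (a point): on the lane floor, unit (33, 0, 6) mm: where the carrier's origin is when fully home, touching the housing; its rear face is then at unit x = 8 mm, past the lip
- shield: orange shield and red press bar, one piece. Origin on the hinge axis at unit (0, 40, 38) mm, axes as the unit's when closed. Closed: cover plate 4 mm thick, unit x -1 to +49, y -18 to +37, underside z = 36 mm; front lip 3 mm thick at x = 0, y -2 to +18, hanging down to z = 20 mm, so it bars the carrier. Open (1.22 rad) it stands 92 mm above the table and clear of the lane where y < 8 mm.
- shaft (a point): middle of the hinge shaft, unit (-45, 40, 38) mm: 6 mm thick, parallel to unit x, from x = -139 to +49 mm, between two 10 mm wide posts 46 mm tall at x = -143 and +53 mm; it lies between press bar and lane
- press_bar (a point): on the axis of the red press bar at unit x = -45; moves with it. Bar 10 mm thick, parallel to unit x, from x = -137 to +47 mm, 40 mm from the hinge axis on the side away from the lane; closed, its axis is at unit y = 73, z = 61 mm. Pressing it down raises the shield; its top may be slid along freely.
- shield_hinge (a joint): shield angle a, rad: 0 closed, grows as it opens, stop at 1.31. The bar's top is at z = 43 + 40 sin(35 deg - a) mm, its axis at unit y = 40 + 40 cos(35 deg - a) mm: at a = 1.22, z = 20, y = 73 mm. A spring closes it: about 4 N on the bar at first, about 5 to 6 N wide open; let go, it shuts in under half a second.
- spare_carrier: green copy of the carrier with a steel ring (50 x 28 x 26 mm), standing on the table beside the unit; leave alone
- wax_tin: red round tin with a silver cap, 52 mm across, 45 mm tall; leave alone
- bench_brush: hand brush lying on the table left of the unit; leave alone
- cup: blue cup, 72 mm across, 75 mm tall; leave alone
- lotion: yellow bottle with a green cap, 50 mm across, 130 mm tall; leave alone
- ring_mandrel: steel ring cone on a round foot, 56 mm across, 120 mm tall; leave alone
- screwdriver: screwdriver lying on the table; leave alone
Things that resemble listed ones, but are neither listed nor needed, are in the scene too. There is more than one size of the carrier; the job needs the largest.

How it is judged (in metres and radians):
On the way, in this order (a step that is already met when the one before it is completed fails the run):
1. a finger holds the shield open (more than 0.8 rad) while the carrier's front is still outside the lip (value of joint shield_hinge above 0.8 rad and contact force between the fingers and shield above 0.3 N and x of carrier in the frame of unit below -0.026 m), for 0.1 s.
2. the carrier is pushed home while a finger still holds the shield open (more than 0.8 rad) (value of joint shield_hinge above 0.8 rad and contact force between the fingers and shield above 0.3 N and x of carrier in the frame of unit between 0.029 and 0.036 m and y of carrier in the frame of unit between -0.006 and 0.006 m and height (world z) of carrier below 0.01 m), for 0.1 s.
At the end, for the whole second after the job is handed in: carrier flat on the lane floor, within 4 mm of the stop (front face to housing), at rest; shield shut to within 0.06 rad behind it (x of carrier in the frame of unit between 0.029 and 0.036 m and y of carrier in the frame of unit between -0.006 and 0.006 m and height (world z) of carrier below 0.01 m and value of joint shield_hinge below 0.06 rad and linear speed of carrier below 0.01 m/s and angle between carrier's own z axis and vertical below 0.1 rad); the robot touches nothing.
It fails at once if the shield presses on or bumps the carrier (more than 1 N) (contact force between shield and carrier above 1 N).
It fails at once if the carrier is lifted more than 10 mm or tipped more than 0.3 rad (height (world z) of carrier above 0.016 m or angle between carrier's own z axis and vertical above 0.3 rad).
It fails at once if another thing on the bench is moved more than 15 mm (distance of any of spare_carrier, wax_tin, bench_brush, cup, lotion, ring_mandrel, screwdriver from where it was at the start of the episode above 0.015 m).
It also fails if it takes over 38 s, if anything falls off the work surface, if the arm or the gripper's body presses on something with over 40 N, if the wrist force passes 120 N, or if a joint passes its speed limit or range.

## Working session

There is one attempt and no reset: what is moved stays moved. The work goes in short steps, Python scripts to look and compute and a tool call to move; the robot and the scene stay as the last step left them, time stands still between calls to the robot, and variables do not carry over. Pictures are saved under pics/ and viewed, at most 10 in all, crops included, and the job is handed in when it is done.

Besides the shell and the picture viewer there is one more tool, called in YAML: its name, and indented under it one key for each argument. play_rows: Moves the arm, as the interface text tells. Its arguments: {"type":"object","properties":{"steps":{"type":"array","items":{"type":"array","items":{"type":"array","items":{"type":"number","minimum":-1,"maximum":1}}}},"hand":{"type":"number"}},"required":["steps"]}

```bash
mkdir -p pics; python3 - <<'E'
from workcell import arm
import cv2,json
s=arm.sense();print(s)
for n in("top","side"):
    cv2.imwrite(f"pics/{n}0.png",arm.camera(n))
    p=arm.camera_params(n);print(n,p)
E
```

```text
{'clock': 0.0, 'joint_pos': array([ 1.13390671e+00,  2.45775389e-01,  1.55898590e+00, -3.78137278e-05,
        1.33870114e+00, -1.74078709e-01]), 'joint_velocities': array([-8.78696603e-04, -2.47226938e-04,  1.78291004e-05,  8.18760211e-04,
       -6.04640371e-04, -7.87656636e-05]), 'joint_torque': array([ 6.16619618e-04, -4.15854406e+01, -3.14594150e+01,  6.84723398e-02,
        3.32576351e-02, -1.39489275e-04]), 'ee_pos': array([168.67737039, 627.30448223, 301.585054  ]), 'ee_rot': array([-2.63627682e-04,  1.31023224e-01,  9.91378858e-01, -8.97135454e-04]), 'force': array([ 0.50823361,  0.10357748, -1.19472117]), 'moment': array([-0.02809767,  0.01234697, -0.00156779]), 'grip_force': 0.0, 'gripper_width': 94.25635334984045}
top {'intrinsics': array([[471.17735509,   0.        , 272.41180336],
       [  0.        , 471.17735509, 211.97692058],
       [  0.        ,   0.        ,   1.        ]]), 'k1': -0.09787294286175799, 'pose': array([[-8.36651426e-03, -9.91962162e-01,  1.26257953e-01,
         3.95982078e+02],
       [-9.99646971e-01,  1.14810822e-02,  2.39607756e-02,
         2.35780841e+01],
       [-2.52177607e-02, -1.26012912e-01, -9.91708027e-01,
         1.51851172e+03],
       [ 0.00000000e+00,  0.00000000e+00,  0.00000000e+00,
         1.00000000e+00]])}
side {'intrinsics': array([[523.15232358,   0.        , 272.31512646],
       [  0.        , 523.15232358, 216.44884637],
       [  0.        ,   0.        ,   1.        ]]), 'k1': -0.1632847050807798, 'pose': array([[ 9.22458309e-01, -2.28789264e-01,  3.11008265e-01,
         1.88759711e+02],
       [-3.85721378e-01, -5.10580145e-01,  7.68457503e-01,
        -9.83358655e+02],
       [-1.70201818e-02, -8.28832545e-01, -5.59237808e-01,
         8.06985879e+02],
       [ 0.00000000e+00,  0.00000000e+00,  0.00000000e+00,
         1.00000000e+00]])}
```

View pics/top0.png

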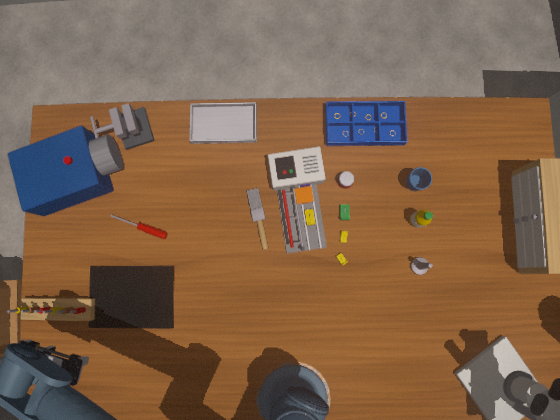

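View pics/side0.png

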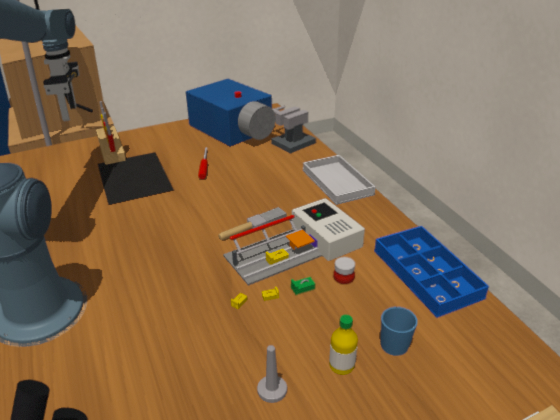

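The top view shows the unit at about (300,215): housing at (297,167), shield at (304,195), yellow carrier at (310,217), and the red bar from (284,190) to (291,247). The lane points up in the image, roughly world +x. Next I'll zoom in and measure.

```bash
cat > h.py <<'E'
import numpy as np,cv2
from workcell import arm
P={n:arm.camera_params(n) for n in("top","side")}
def ray(n,uv):
    p=P[n];K=p["intrinsics"];d=(np.array(uv,float)-K[:2,2])/[K[0,0],K[1,1]]
    u=cv2.undistortPoints(np.array([[uv]],float),K,np.array([p["k1"],0,0,0,0]))[0,0]
    return p["pose"][:3,3],p["pose"][:3,:3]@np.array([u[0],u[1],1])
def onz(n,uv,z):
    o,d=ray(n,uv);return o+d*(z-o[2])/d[2]
def proj(n,X):
    p=P[n];T=np.linalg.inv(p["pose"]);X=np.atleast_2d(X)@T[:3,:3].T+T[:3,3]
    return cv2.projectPoints(X.astype(float),np.zeros(3),np.zeros(3),p["intrinsics"],np.array([p["k1"],0,0,0,0]))[0][:,0]
E
python3 - <<'E'
import cv2
a=cv2.imread("pics/top0.png")[140:260,240:360];b=cv2.imread("pics/side0.png")[190:290,215:375]
cv2.imwrite("pics/topc.png",cv2.resize(a,None,fx=5,fy=5,interpolation=cv2.INTER_CUBIC))
cv2.imwrite("pics/sidec.png",cv2.resize(b,None,fx=5,fy=5,interpolation=cv2.INTER_CUBIC))
E
```

```text
(no output)
```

View pics/topc.png

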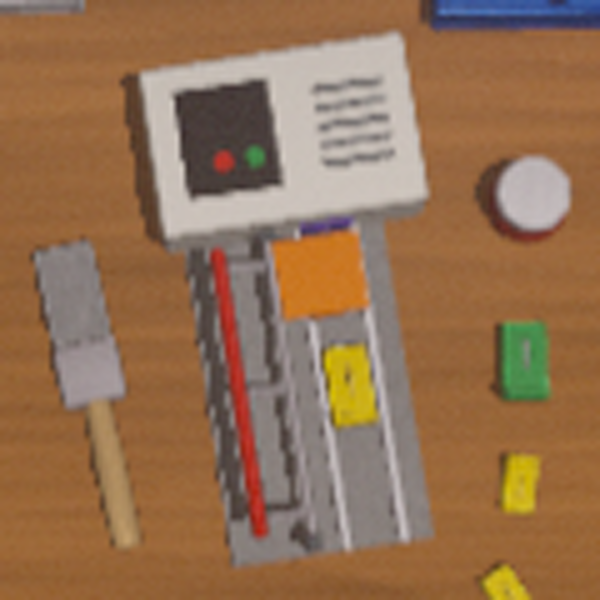

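View pics/sidec.png

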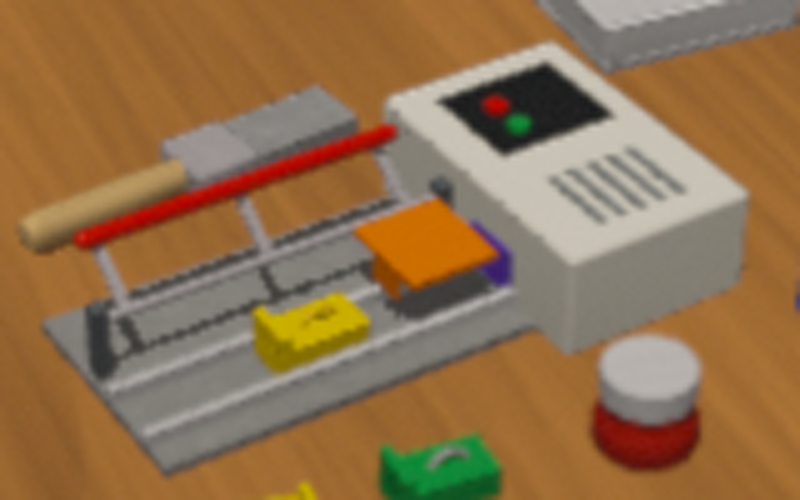

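The close-ups show the parts clearly. In the top crop, the bar runs (217,250) to (262,535), the plate's rear corners are at (235,565) and (433,538), and the carrier covers (325–380, 346–425). Those and the side-crop corners are enough to fit the unit's planar pose.

```bash
cat > fit.py <<'E'
from h import *
from scipy.optimize import least_squares
c=lambda n,u:(np.array(u)+.5)/5-.5+np.array({"top":(240,140),"side":(215,190)}[n])
O=[("top",(163,238),(58,105,60)),("top",(427,200),(58,-65,60)),("top",(235,565),(-150,92,6)),("top",(433,538),(-150,-38,6)),
("top",(263,537),(-137,73,63)),("top",(217,248),(47,73,63)),
("side",(168,472),(-150,-38,6)),("side",(45,322),(-150,92,6)),("side",(570,265),(58,-65,60)),("side",(390,105),(58,105,60)),("side",(78,240),(-137,73,61)),("side",(394,132),(47,73,61))]
def U(q,X):
    R=np.array([[np.cos(q[2]),-np.sin(q[2]),0],[np.sin(q[2]),np.cos(q[2]),0],[0,0,1]])
    return np.atleast_2d(X)@R.T+[q[0],q[1],0]
f=lambda q:np.concatenate([(proj(n,U(q,X))[0]-c(n,u)) for n,u,X in O])
q=least_squares(f,[400,0,0.1],x_scale=[100,100,.1],loss="soft_l1").x
if __name__=="__main__":
    print(q,np.degrees(q[2]));print(f(q).reshape(-1,2).round(1).tolist())
    def inv(p):
        d=p[:2]-q[:2];C,S=np.cos(q[2]),np.sin(q[2]);return (C*d[0]+S*d[1],-S*d[0]+C*d[1])
    for n,u,z in[("top",(357,425),32),("top",(346,346),24),("top",(324,316),38),("side",(255,309),32),("side",(262,355),15),("side",(368,325),24)]:
        print(n,u,inv(onz(n,c(n,u),z)))
    for n in("top","side"):
        im=cv2.imread(f"pics/{n}0.png");h=cv2.cvtColor(im,cv2.COLOR_BGR2HSV)
        m=cv2.inRange(h,(22,120,90),(35,255,255));k,l,st,ce=cv2.connectedComponentsWithStats(m)
        for i in range(1,k):
            if 25<st[i,4]<1000:print(n,ce[i].round(1),st[i],[round(float(v),1) for v in inv(onz(n,ce[i],24))])
E
python3 fit.py
```

```text
[ 6.18418815e+02 -5.54262468e+01  1.37197124e-01] 7.860816180926389
[[0.7, -0.4], [1.4, -0.8], [0.2, -0.1], [0.7, -0.7], [0.1, -0.3], [0.5, -0.7], [-0.9, -0.8], [-1.1, -0.3], [0.1, -0.6], [-2.0, -1.8], [-1.0, 0.5], [0.2, -0.5]]
top (357, 425) (np.float64(-75.13223778947183), np.float64(3.355226674021976))
top (346, 346) (np.float64(-23.237199426171152), np.float64(1.8702994901507326))
top (324, 316) (np.float64(-3.9409792245178847), np.float64(13.693420127313608))
side (255, 309) (np.float64(-70.33346268168752), np.float64(14.268628223968724))
side (262, 355) (np.float64(-74.92452318700448), np.float64(0.37746959001640157))
side (368, 325) (np.float64(-25.230314160892128), np.float64(-16.423356819336206))
top [309.6 216.7] [305 209  11  17 143] [-48.9, 3.4]
top [422.  217.9] [415 210  18  16 149] [-106.1, -352.4]
top [343.4 236.3] [340 231   8  12  79] [-126.5, -93.2]
top [341.2 258.6] [336 253  12  12  77] [-195.1, -74.8]
side [276.2 255.9] [265 248  24  17 246] [-52.4, -5.4]
side [270.2 293.8] [262 287  17  14 171] [-132.8, -114.0]
side [238.4 300.4] [231 293  16  16 170] [-202.5, -96.1]
side [343.9 340.5] [331 327  27  27 578] [-77.8, -310.5]
side [341.3 370.4] [330 364  24  11 102] [-127.2, -368.8]
```

play_rows:
  steps:
    - [[0,0,0,0,0,-1],[0,0,0,0,0,-1],[0,0,0,0,0,-1],[0,0,0,0,0,-1],[0,0,0,0,0,-1],[0,0,0,0,0,0]]
  hand: 71

```text
clock: 0.6
ee_pos: [168.8, 627.5, 302.0]
ee_rot: [-0.0, -0.069, 0.998, -0.0]
force: [0.2, -0.4, 1.1]
gripper_width: 67.1
grip_force: 0.0
```

```bash
cat > go.py <<'E'
from fit import *
from scipy.spatial.transform import Rotation as Ro
s=arm.sense();w=s["ee_rot"];R=Ro.from_quat([w[1],w[2],w[3],w[0]]).as_matrix();p=s["ee_pos"]
C,S=np.cos(q[2]),np.sin(q[2]);d=p-[q[0],q[1],0]
print("t",round(s["clock"],2),"TCP unit",np.round([C*d[0]+S*d[1],-S*d[0]+C*d[1],p[2]],1),"yaw err",round(np.arctan2(-R[0,1],R[1,1])-q[2],4),"tilt",R[:2,2].round(4),"w",s["gripper_width"],"F",s["force"].round(1))
import sys
if len(sys.argv)>1:
    g=U(q,[float(v) for v in sys.argv[1:4]])[0];print("tool shift mm",(R.T@(g-p)).round(1))
E
python3 go.py -90 36.5 300
```

```text
t 0.6 TCP unit [-352.  738.  302.] yaw err 0.0013 tilt [-0.0005 -0.001 ] w 67.10866358971072 F [ 0.2 -0.4  1.1]
tool shift mm [-261.1 -701.8    2.5]
```

play_rows:
  steps:
    - [[-0.36,-0.97,0,0,0,0],[-0.36,-0.97,0,0,0,0],[-0.36,-0.97,0,0,0,0],[-0.36,-0.97,0,0,0,0],[-0.36,-0.97,0,0,0,0],[-0.36,-0.97,0,0,0,0],[-0.36,-0.97,0,0,0,0],[-0.36,-0.97,0,0,0,0]]

```text
clock: 1.27
ee_pos: [247.4, 480.8, 302.3]
ee_rot: [-0.0, -0.067, 0.998, -0.0]
force: [0.6, -0.3, 0.5]
gripper_width: 66.5
grip_force: 0.0
```

play_rows:
  steps:
    - [[-0.36,-0.97,0,0,0,0],[-0.36,-0.97,0,0,0,0],[-0.36,-0.97,0,0,0,0],[-0.36,-0.97,0,0,0,0],[-0.36,-0.97,0,0,0,0],[-0.36,-0.97,0,0,0,0],[-0.36,-0.97,0,0,0,0],[-0.36,-0.97,0,0,0,0]]

```text
clock: 1.93
ee_pos: [325.6, 335.0, 302.5]
ee_rot: [-0.0, -0.067, 0.998, -0.0]
force: [-0.7, 0.0, -0.2]
gripper_width: 66.7
grip_force: 0.0
```

play_rows:
  steps:
    - [[-0.36,-0.97,0,0,0,0],[-0.36,-0.97,0,0,0,0],[-0.36,-0.97,0,0,0,0],[-0.36,-0.97,0,0,0,0],[-0.36,-0.97,0,0,0,0],[-0.36,-0.97,0,0,0,0],[-0.36,-0.97,0,0,0,0],[-0.36,-0.97,0,0,0,0]]

```text
clock: 2.6
ee_pos: [403.9, 189.1, 302.5]
ee_rot: [-0.0, -0.067, 0.998, -0.0]
force: [0.0, 0.0, -0.4]
gripper_width: 66.7
grip_force: 0.0
```

play_rows:
  steps:
    - [[-0.36,-0.97,0,0,0,0],[-0.36,-0.97,0,0,0,0],[-0.36,-0.97,0,0,0,0],[-0.36,-0.97,0,0,0,0],[-0.36,-0.97,0,0,0,0],[-0.36,-0.97,0,0,0,0],[-0.36,-0.97,0,0,0,0],[-0.36,-0.97,0,0,0,0]]

```text
clock: 3.27
ee_pos: [482.2, 43.3, 302.5]
ee_rot: [-0.0, -0.067, 0.998, 0.0]
force: [-0.3, 0.5, -1.2]
gripper_width: 67.0
grip_force: 0.0
```

play_rows:
  steps:
    - [[-0.36,-0.97,0,0,0,0],[-0.36,-0.97,0,0,0,0],[-0.36,-0.97,0,0,0,0],[-0.36,-0.97,0,0,0,0],[0,0,0,0,0,0],[0,0,0,0,0,0]]

```text
clock: 3.77
ee_pos: [521.1, -29.1, 302.3]
ee_rot: [-0.0, -0.067, 0.998, 0.0]
force: [-0.4, 1.5, 0.3]
gripper_width: 67.0
grip_force: 0.0
```

```bash
python3 go.py -90 36.5 185
```

```text
t 3.77 TCP unit [-92.8  39.4 302.3] yaw err -0.003 tilt [-0.001   0.0006] w 66.9976484484441 F [-0.4  1.5  0.3]
tool shift mm [ -2.9  -3.  117.3]
```

play_rows:
  steps:
    - [[0,-0.15,1,0,0,0],[0,0,1,0,0,0],[0,0,1,0,0,0],[0,0,1,0,0,0],[0,0,1,0,0,0],[0,0,1,0,0,0],[0,0,0.5,0,0,0],[0,0,0,0,0,0]]

```text
clock: 4.43
ee_pos: [519.7, -30.4, 170.2]
ee_rot: [-0.002, -0.069, 0.998, 0.001]
force: [0.7, 0.8, 0.8]
gripper_width: 66.8
grip_force: 0.0
```

```bash
python3 go.py -90 36.5 116; python3 - <<'E'
from fit import *
o=[]
for n,(x,y) in(("top",(240,140)),("side",(215,170))):
    im=arm.camera(n);cv2.imwrite(f"pics/{n}1.png",im);o.append(cv2.resize(im[y:y+120,x:x+160],None,fx=5,fy=5,interpolation=cv2.INTER_CUBIC))
cv2.imwrite("pics/s1.png",o[1])
E
```

```text
t 4.43 TCP unit [-94.4  38.3 170.2] yaw err 0.0002 tilt [-0.0051  0.0016] w 66.83038427268335 F [0.7 0.8 0.8]
tool shift mm [-4.6 -1.9 54.2]
```

View pics/s1.png

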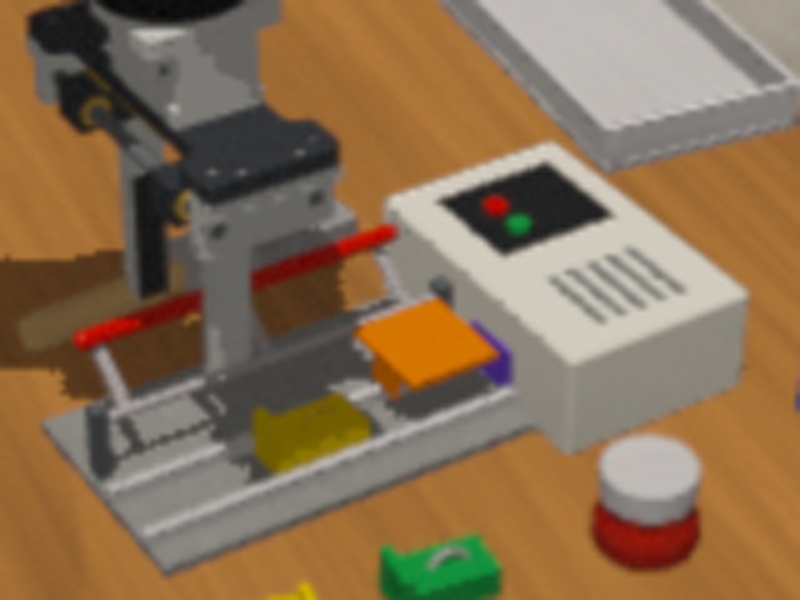

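The side crop shows the left fingertip above the red bar near (150,295) and the right fingertip at about (228,370), behind the carrier. I'll check that against the position predicted from the arm pose.

```bash
python3 - <<'E'
from fit import *
import fit
C,S=np.cos(q[2]),np.sin(q[2])
for nm,X in(("R tip -8",(-102.4,-1.5,73)),("R tip +8",(-86.4,-1.5,73)),("R back",(-86.4,-7.7,73)),("R inner",(-86.4,4.9,73)),("L tip -8",(-102.4,71.7,73)),("L back -8",(-102.4,84.4,73)),("L +8",(-86.4,71.7,73))):
    u=proj("side",U(q,X))[0];print(nm,((u-[215,170]+.5)*5-.5).round(0))
E
```

```text
R tip -8 [210. 379.]
R tip +8 [240. 368.]
R back [247. 375.]
R inner [233. 361.]
L tip -8 [136. 302.]
L back -8 [124. 289.]
L +8 [165. 291.]
```

The prediction matches within about one pixel. Now pressing down.

play_rows:
  steps:
    - [[0,-0.05,0.4,0,0,0],[0,0,0.4,0,0,0],[0,0,0.4,0,0,0],[0,0,0.4,0,0,0],[0,0,0.4,0,0,0],[0,0,0.35,0,0,0],[0,0,0.3,0,0,0],[0,0,0,0,0,0]]

```text
clock: 5.2
ee_pos: [522.5, -34.0, 119.3]
ee_rot: [0.001, -0.069, 0.998, -0.002]
force: [1.7, -5.1, 6.7]
gripper_width: 67.0
grip_force: 4.1
```

```bash
python3 go.py -90 37 116; python3 - <<'E'
from fit import *
o=[]
for n,(x,y) in(("top",(260,160)),("side",(235,190))):
    im=arm.camera(n);cv2.imwrite(f"pics/{n}2.png",im);o.append(cv2.resize(im[y:y+100,x:x+80],None,fx=5,fy=5,interpolation=cv2.INTER_CUBIC))
cv2.imwrite("pics/s2.png",np.hstack(o))
E
```

```text
t 5.2 TCP unit [-92.1  34.4 119.3] yaw err 0.0004 tilt [ 0.0019 -0.0031] w 67.02490055559846 F [ 1.7 -5.1  6.7]
tool shift mm [-2.1  2.7  3.3]
```

View pics/s2.png

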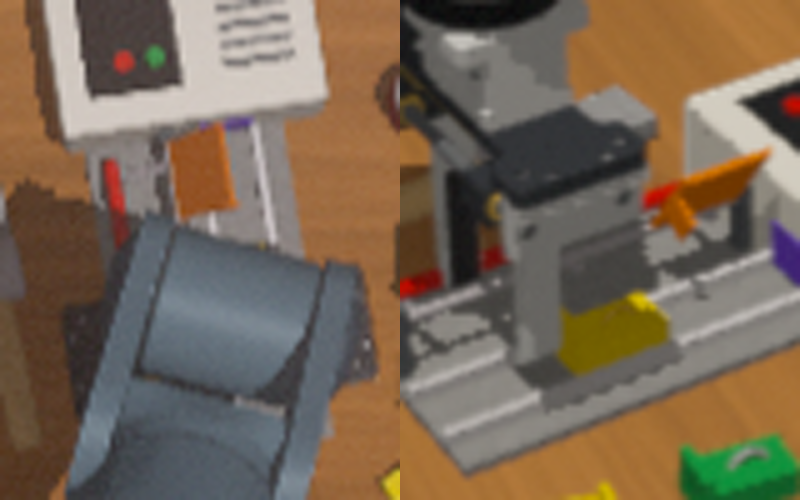

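The side crop (right half) shows the shield only partly raised, at (650–770, 155–205), though the tips are down. The lateral force of −5 N suggests the finger slipped to the lane side of the bar. I'll measure the bar before backing off.

```bash
python3 - <<'E'
from fit import *
B={}
for n in("top","side"):
    im=cv2.imread(f"pics/{n}2.png");h=cv2.cvtColor(im,cv2.COLOR_BGR2HSV)
    m=cv2.inRange(h,(0,150,70),(5,255,255))|cv2.inRange(h,(172,150,70),(180,255,255))
    x0,y0,x1,y1=(270,188,295,260) if n=="top" else(222,210,300,262)
    ys,xs=np.nonzero(m[y0:y1,x0:x1]);pts=np.c_[xs+x0,ys+y0]
    B[n]=pts;print(n,len(pts),pts.min(0),pts.max(0))
def dist(v):
    r=[]
    for n in B:
        e=proj(n,U(q,[[-137,v[0],v[1]],[47,v[0],v[1]]]));d=e[1]-e[0];d/=np.hypot(*d)
        k=B[n]-e[0];r.append(np.median(k[:,0]*d[1]-k[:,1]*d[0]))
    return r
r=least_squares(dist,[78,40]);print("bar axis y,z",r.x,r.fun, "a",np.radians(35)-np.arctan2(r.x[1]-38,r.x[0]-40))
E
```

```text
top 41 [281 192] [284 208]
side 76 [230 228] [288 250]
bar axis y,z [79.92841714 20.92949007] [-2.09610107e-13  1.69975145e-13] a 1.0148750388532537
```

play_rows:
  steps:
    - [[0,0.05,-0.4,0,0,0],[0,0.2,-0.2,0,0,0],[0,0,0,0,0,0],[0,0,0.2,0,0,0],[0,-0.05,0.3,0,0,0],[0,0,0.3,0,0,0],[0,0,0,0,0,0],[0,0,0,0,0,0]]

```text
clock: 5.97
ee_pos: [522.8, -32.9, 117.4]
ee_rot: [0.001, -0.07, 0.998, -0.005]
force: [-4.2, -18.2, 12.5]
gripper_width: 66.6
grip_force: 10.7
```

```bash
python3 go.py -90 39 116; python3 - <<'E'
from fit import *
o=[]
for n,(x,y) in(("top",(260,160)),("side",(235,190))):
    im=arm.camera(n);cv2.imwrite(f"pics/{n}3.png",im);o.append(cv2.resize(im[y:y+100,x:x+80],None,fx=5,fy=5,interpolation=cv2.INTER_CUBIC))
cv2.imwrite("pics/s3.png",np.hstack(o))
E
```

```text
t 5.97 TCP unit [-91.6  35.4 117.4] yaw err 0.003 tilt [ 0.0028 -0.0099] w 66.5823808936467 F [ -4.2 -18.2  12.5]
tool shift mm [-1.6  3.6  1.3]
```

View pics/s3.png

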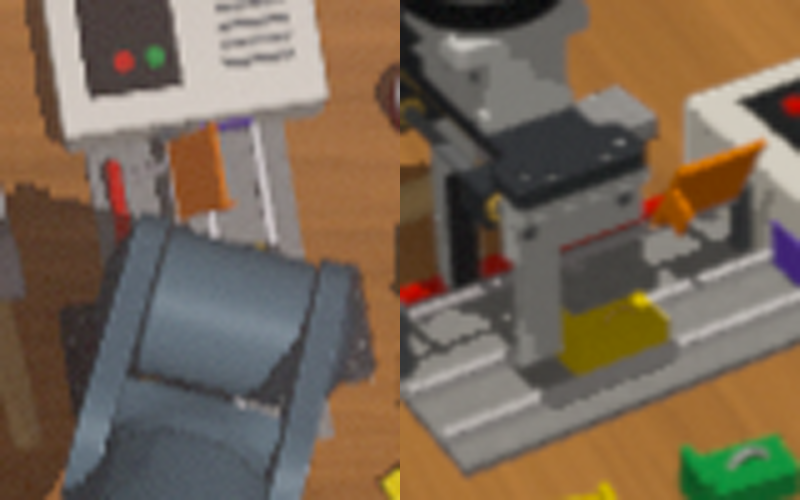

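The red line and shield show the finger is still wedged on the lane side of the bar (Fy −18 N). I'll lift clear and re-measure the closed bar against the fingertip.

play_rows:
  steps:
    - [[0,-0.2,0,0,0,0],[0,0,-0.3,0,0,0],[0,0,-0.4,0,0,0],[0,0,-0.5,0,0,0],[0,0,-0.6,0,0,0],[0,0,-0.6,0,0,0],[0,0,-0.4,0,0,0],[0,0,0,0,0,0]]

```text
clock: 6.73
ee_pos: [522.2, -32.2, 173.5]
ee_rot: [0.001, -0.069, 0.998, -0.0]
force: [0.8, -0.1, -0.5]
gripper_width: 67.0
grip_force: 0.0
```

```bash
python3 go.py -90 40 172; cat > bar.py <<'E'
from fit import *
import sys
def bar(tag,boxes):
    B={}
    for n in("top","side"):
        im=cv2.imread(f"pics/{n}{tag}.png");h=cv2.cvtColor(im,cv2.COLOR_BGR2HSV)
        m=cv2.inRange(h,(0,150,60),(5,255,255))|cv2.inRange(h,(172,150,60),(180,255,255))
        x0,y0,x1,y1=boxes[n];ys,xs=np.nonzero(m[y0:y1,x0:x1]);B[n]=np.c_[xs+x0,ys+y0]
    def dist(v):
        r=[]
        for n in B:
            e=proj(n,U(q,[[-137,v[0],v[1]],[47,v[0],v[1]]]));d=e[1]-e[0];d/=np.hypot(*d)
            k=B[n]-e[0];r.append(np.median(k[:,0]*d[1]-k[:,1]*d[0]))
        return r
    print(tag,[len(b) for b in B.values()],"bar y,z",least_squares(dist,[78,40]).x.round(1))
bx={"top":(270,188,298,260),"side":(222,205,300,262)}
E
python3 - <<'E'
from bar import *
for n in("top","side"): cv2.imwrite(f"pics/{n}4.png",arm.camera(n))
for t in(0,1,2,3,4):bar(t,bx)
im=cv2.imread("pics/side4.png")[170:290,215:375];cv2.imwrite("pics/s4.png",cv2.resize(im,None,fx=5,fy=5,interpolation=cv2.INTER_CUBIC))
E
```

```text
t 6.73 TCP unit [-92.1  36.1 173.5] yaw err 0.0005 tilt [0.0023 0.0001] w 66.9515275625316 F [ 0.8 -0.1 -0.5]
tool shift mm [-2.1  3.9  1.5]
0 [153, 233] bar y,z [75.1 59.6]
1 [33, 198] bar y,z [75.4 58.5]
2 [41, 76] bar y,z [79.9 20.9]
3 [36, 64] bar y,z [78.4 18.5]
4 [35, 202] bar y,z [75.4 58.5]
```

View pics/s4.png

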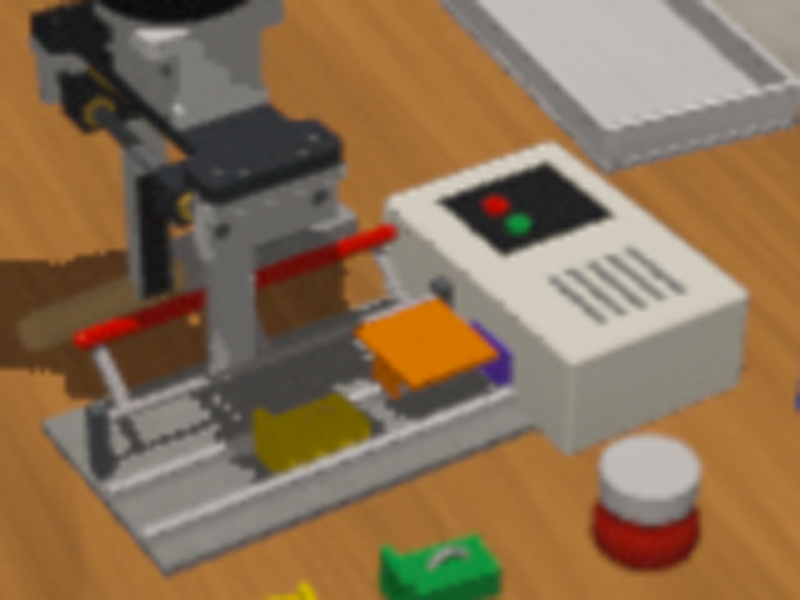

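The bar is back at closed, with the carrier unmoved. The closed bar measures y = 75.2, which is +2.2 mm against my fit. The wedge contact implies the fingertip is only about 6 mm thick (TCP ±33 to 39), so the tip must follow the bar's arc.

play_rows:
  steps:
    - [[0,0.13,0.35,0,0,0],[0,0,0.18,0,0,0],[0,0.17,0.3,0,0,0],[0,0.12,0.32,0,0,0],[0,0.06,0.35,0,0,0],[0,0,0.35,0,0,0],[0,-0.06,0.35,0,0,0],[0,0,0,0,0,0]]

```text
clock: 7.5
ee_pos: [519.8, -23.8, 125.9]
ee_rot: [-0.001, -0.068, 0.998, 0.001]
force: [-0.5, 2.6, 2.4]
gripper_width: 66.9
grip_force: 1.6
```

```bash
python3 go.py -90 44 129; python3 - <<'E'
from bar import *
for n in("top","side"): cv2.imwrite(f"pics/{n}5.png",arm.camera(n))
bar(5,bx)
E
```

```text
t 7.5 TCP unit [-93.4  44.8 125.9] yaw err -0.0001 tilt [-0.0023  0.0013] w 66.85086236162256 F [-0.5  2.6  2.4]
tool shift mm [-3.3 -0.8 -3.1]
5 [32, 179] bar y,z [80.  21.9]
```

The tip is now properly on top of the bar: bar top about 28 mm, tip 29 mm. Following the arc down to fully open.

play_rows:
  steps:
    - [[0,-0.1,0.12,0,0,0],[0,-0.1,0.15,0,0,0],[0,-0.1,0.15,0,0,0],[0,0,0.05,0,0,0],[0,0,0,0,0,0],[0,0,0,0,0,0]]

```text
clock: 8.1
ee_pos: [521.7, -31.1, 118.6]
ee_rot: [0.0, -0.069, 0.998, -0.001]
force: [-0.0, -0.7, 5.5]
gripper_width: 66.6
grip_force: 2.5
```

```bash
python3 go.py -90 38.5 116; python3 - <<'E'
from bar import *
o=[]
for n,(x,y) in(("top",(260,160)),("side",(235,190))):
    im=arm.camera(n);cv2.imwrite(f"pics/{n}6.png",im);o.append(cv2.resize(im[y:y+100,x:x+80],None,fx=5,fy=5,interpolation=cv2.INTER_CUBIC))
cv2.imwrite("pics/s6.png",np.hstack(o));bar(6,bx)
E
```

```text
t 8.1 TCP unit [-92.4  37.3 118.6] yaw err 0.0 tilt [ 0.0008 -0.0015] w 66.55132834056428 F [-0.  -0.7  5.5]
tool shift mm [-2.4  1.2  2.6]
6 [33, 78] bar y,z [76.8 14.8]
```

View pics/s6.png

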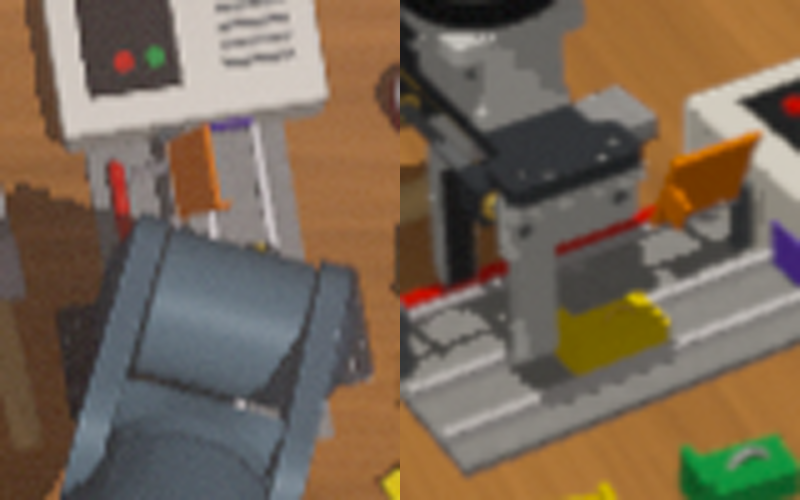

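Now the shield stands at about 1.19 rad with F = 5.5 N straight up on the bar; the carrier is untouched. I'll press 2 mm more, then push along the lane.

play_rows:
  steps:
    - [[0,0,0.1,0,0,0],[-0.3,0,0.02,0,0,0],[-0.4,0,0,0,0,0],[-0.4,0,0,0,0,0],[-0.4,0,0,0,0,0],[-0.4,0,0,0,0,0],[0,0,0,0,0,0]]

```text
clock: 8.78
ee_pos: [559.5, -25.5, 115.8]
ee_rot: [-0.0, -0.069, 0.998, -0.0]
force: [-0.8, 0.4, 5.4]
gripper_width: 66.7
grip_force: 2.5
```

```bash
python3 go.py 0 37.5 116; python3 - <<'E'
from bar import *
for n in("top","side"): cv2.imwrite(f"pics/{n}7.png",arm.camera(n))
bar(7,{"top":bx["top"],"side":(222,205,300,262)})
im=cv2.imread("pics/side7.png")[190:270,230:340];cv2.imwrite("pics/s7.png",cv2.resize(im,None,fx=6,fy=6,interpolation=cv2.INTER_CUBIC))
E
```

```text
t 8.78 TCP unit [-54.3  37.7 115.8] yaw err 0.0004 tilt [-0.0008 -0.0008] w 66.73563767424147 F [-0.8  0.4  5.4]
tool shift mm [-54.3  -0.2  -0.2]
  return _methods._mean(a, axis=axis, dtype=dtype,
  ret = ret.dtype.type(ret / rcount)
Traceback (most recent call last):
  File "bar.py", line 15, in bar
    print(tag,[len(b) for b in B.values()],"bar y,z",least_squares(dist,[78,40]).x.round(1))
                                                     ~~~~~~~~~~~~~^^^^^^^^^^^^^^
ValueError: Residuals are not finite in the initial point.
```

play_rows:
  steps:
    - [[-0.3,0,0,0,0,0],[-0.4,0,0,0,0,0],[-0.4,0,0,0,0,0],[-0.4,0,0,0,0,0],[-0.4,0,0,0,0,0],[-0.3,0,0,0,0,0],[0,0,0,0,0,0]]

```text
clock: 9.47
ee_pos: [602.7, -19.3, 115.8]
ee_rot: [-0.0, -0.069, 0.998, -0.0]
force: [-1.2, 0.2, 4.1]
gripper_width: 66.6
grip_force: 2.4
```

```bash
python3 go.py 0 37.5 116; python3 - <<'E'
from fit import *
im=arm.camera("side");cv2.imwrite("pics/side8.png",im)
for t in("side0","side7","side8"):
    h=cv2.cvtColor(cv2.imread(f"pics/{t}.png"),cv2.COLOR_BGR2HSV)
    m=cv2.inRange(h,(22,120,50),(35,255,255))[235:270,255:330]
    m=cv2.inRange(h,(22,120,50),(35,255,255));m[:225]=0;m[272:]=0;m[:,:250]=0;m[:,340:]=0
    ys,xs=np.nonzero(m);print(t,len(xs),xs.min(),xs.max(),ys.min(),ys.max())
print("front bottom corner home (58,-14,6), top (58,-14,24)",proj("side",U(q,[[58,-14,6],[58,-14,24],[8,-14,32]])))
E
```

```text
t 9.47 TCP unit [-10.7  38.  115.8] yaw err 0.0002 tilt [-0.0008 -0.0003] w 66.57977944528 F [-1.2  0.2  4.1]
tool shift mm [-10.7  -0.5  -0.2]
side0 246 265 288 248 264
side7 214 276 298 245 260
side8 206 291 312 239 255
front bottom corner home (58,-14,6), top (58,-14,24) [[315.85903057 248.87315386]
 [316.08180914 243.129474  ]
 [299.24552829 247.03455359]]
```

play_rows:
  steps:
    - [[-0.15,0,0,0,0,0],[-0.15,0,0,0,0,0],[-0.1,0,0,0,0,0],[0,0,0,0,0,0]]

```text
clock: 9.85
ee_pos: [609.7, -18.2, 115.6]
ee_rot: [-0.001, -0.069, 0.998, -0.0]
force: [-3.5, -0.8, 4.9]
gripper_width: 67.1
grip_force: 2.6
```

play_rows:
  steps:
    - [[-0.1,0,0,0,0,0],[0,0,0,0,0,0]]

```text
clock: 10.02
ee_pos: [611.5, -17.9, 115.6]
ee_rot: [-0.001, -0.069, 0.998, -0.0]
force: [-4.1, -0.7, 6.5]
gripper_width: 66.7
grip_force: 2.7
```

play_rows:
  steps:
    - [[-0.1,0,0,0,0,0],[0,0,0,0,0,0]]

```text
clock: 10.18
ee_pos: [612.4, -17.8, 115.5]
ee_rot: [-0.003, -0.069, 0.998, -0.0]
force: [-8.6, -2.0, 11.2]
gripper_width: 66.4
grip_force: 5.9
```

```bash
python3 go.py 0 37.5 116; python3 - <<'E'
from fit import *
im=arm.camera("side");cv2.imwrite("pics/side9.png",im)
cv2.imwrite("pics/s9.png",cv2.resize(im[190:270,230:340],None,fx=6,fy=6,interpolation=cv2.INTER_CUBIC))
E
```

```text
t 10.18 TCP unit [ -0.8  38.1 115.5] yaw err -0.0 tilt [-0.0064 -0.0006] w 66.3594584628454 F [-8.6 -2.  11.2]
tool shift mm [-0.8 -0.6 -0.5]
```

View pics/s9.png

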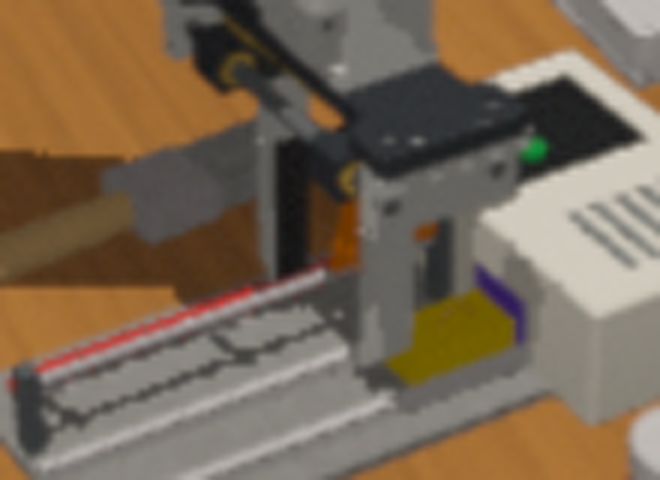

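The carrier's front (520,340) sits against the housing, and the push force rises as at a hard stop. One last small push and a hold, then draw back with the bar still pressed.

play_rows:
  steps:
    - [[-0.06,0,0,0,0,0],[0,0,0,0,0,0],[0,0,0,0,0,0],[0.2,0,0,0,0,0],[0.2,0,0,0,0,0],[0.4,0,0,0,0,0],[0.4,0,0,0,0,0],[0.4,0,0,0,0,0]]

```text
clock: 10.9
ee_pos: [585.2, -22.3, 117.4]
ee_rot: [0.003, -0.068, 0.998, -0.001]
force: [5.0, -0.4, 5.5]
gripper_width: 66.6
grip_force: 3.0
```

play_rows:
  steps:
    - [[0.4,0,0,0,0,0],[0.4,0,0,0,0,0],[0.4,0,0,0,0,0],[0.4,0,0,0,0,0],[0.3,0,0,0,0,0],[0,0,0,0,0,0]]

```text
clock: 11.4
ee_pos: [547.2, -28.1, 117.6]
ee_rot: [0.003, -0.068, 0.998, -0.002]
force: [1.7, -3.6, 7.9]
gripper_width: 66.8
grip_force: 3.9
```

```bash
python3 go.py -70 37.5 116
```

```text
t 11.4 TCP unit [-66.9  36.8 117.6] yaw err -0.0002 tilt [ 0.0055 -0.003 ] w 66.83897134081175 F [ 1.7 -3.6  7.9]
tool shift mm [3.2 0.7 1.6]
```

play_rows:
  steps:
    - [[0,0.2,-0.3,0,0,0],[0,0.14,-0.32,0,0,0],[0,0.07,-0.35,0,0,0],[0,0,-0.35,0,0,0],[0,-0.06,-0.35,0,0,0],[0,-0.12,-0.32,0,0,0],[0,-0.17,-0.3,0,0,0],[0,0,-0.3,0,0,0]]

```text
clock: 12.07
ee_pos: [545.5, -25.9, 167.5]
ee_rot: [-0.001, -0.068, 0.998, 0.0]
force: [-0.2, 0.1, 0.4]
gripper_width: 66.8
grip_force: 0.0
```

play_rows:
  steps:
    - [[0,0,-0.6,0,0,0],[0,0,-1,0,0,0],[0,0,-1,0,0,0],[0.5,0,-1,0,0,0],[1,0,-1,0,0,0],[1,0,0,0,0,0],[1,0,0,0,0,0],[0,0,0,0,0,0]]

```text
clock: 12.73
ee_pos: [474.4, -34.8, 259.5]
ee_rot: [-0.001, -0.068, 0.998, 0.0]
force: [0.6, 0.3, -0.7]
gripper_width: 66.7
grip_force: 0.0
```

```bash
python3 go.py; python3 - <<'E'
from bar import *
for n in("top","side"): cv2.imwrite(f"pics/{n}10.png",arm.camera(n))
bar(10,bx)
for t in(0,10):
  for n,(x0,y0,x1,y1) in(("side",(250,225,340,272)),("top",(295,175,325,235))):
    h=cv2.cvtColor(cv2.imread(f"pics/{n}{t}.png"),cv2.COLOR_BGR2HSV)[y0:y1,x0:x1]
    for nm,lo,hi in(("yellow",(22,120,50),(35,255,255)),("orange",(7,200,120),(18,255,255))):
        ys,xs=np.nonzero(cv2.inRange(h,lo,hi));print(t,n,nm,len(xs),(xs.min()+x0,xs.max()+x0,ys.min()+y0,ys.max()+y0) if len(xs) else "")
print(proj("side",U(q,[[8,-14,6],[8,-14,32],[58,-14,6],[58,-14,24]])).round(1).tolist())
E
```

```text
t 12.73 TCP unit [-139.8   40.2  259.5] yaw err -0.0003 tilt [-0.0017  0.0005] w 66.66869070512799 F [ 0.6  0.3 -0.7]
10 [74, 236] bar y,z [75.2 58.7]
0 side yellow 246 (np.int64(265), np.int64(288), np.int64(248), np.int64(264))
0 side orange 312 (np.int64(250), np.int64(313), np.int64(225), np.int64(248))
0 top yellow 143 (np.int64(305), np.int64(315), np.int64(209), np.int64(225))
0 top orange 230 (np.int64(295), np.int64(312), np.int64(187), np.int64(202))
10 side yellow 110 (np.int64(294), np.int64(315), np.int64(242), np.int64(253))
10 side orange 309 (np.int64(272), np.int64(313), np.int64(225), np.int64(249))
10 top yellow 9 (np.int64(301), np.int64(308), np.int64(185), np.int64(186))
10 top orange 227 (np.int64(295), np.int64(312), np.int64(187), np.int64(202))
[[299.1, 255.4], [299.2, 247.0], [315.9, 248.9], [316.1, 243.1]]
```

The shield is shut, with the bar and orange plate at their starting pixels. The carrier's front edge is at column 315, against 315.9 expected at the stop, and the arm is clear. Handing in.

```bash
python3 -c "
from workcell import arm
print(arm.close_job())"
```

```text
the job is handed in; nothing more can be done
None
```

The job is handed in, though no verdict came back: the carrier looks fully home against the housing, the shield is shut behind it, and the arm is clear at 12.7 s. On the first press the finger slipped to the lane side of the bar (about 18 N sideways), so I lifted clear and pressed again before pushing.

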